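Fill the seasoning tray

TASK

Gather the seasonings into the wooden tray, each standing upright in the middle of its own coloured mat: the salt shaker on blue, the garlic on white, the black-capped jar with the green label on green and, only after those three are in place, the tall pepper mill on orange. The two red-capped spice jars do not belong there: leave them standing where they are.

Things in the scene. Friction and masses are not known exactly. Their poses are not given: they have to be found in the camera images.
- salt_shaker: Salt shaker: clear glass body with white salt, pale grey domed top, round, 44 mm wide up to 74 mm, top 34 mm wide, 90 mm high. Loose, stands upright; origin at the centre of its underside, z up.
- garlic: Bulb of garlic, pinkish white, 48 x 50 mm, widest at about 20 mm height, neck narrowing to a tip, 51 mm high; can be gripped with the pads centred about 30 mm above its underside. Loose, stands upright; origin at the centre of its underside, z up.
- green_jar: Herb jar with a BLACK cap and a green label, round, 40 mm wide, 105 mm high (cap from 85 mm up). Loose, stands upright; origin at the centre of its underside, z up.
- pepper_mill: Turned brown wooden pepper mill, round, 170 mm high: foot 58 mm wide, head 48 mm wide between 123 and 159 mm height, where it is well gripped; the head does not turn. Loose, stands upright; origin at the centre of its underside, z up.
- red_jar_a: Spice jar with a RED cap, round, 45 mm wide, 106 mm high; does not belong in the tray and stays where it stands. Loose, stands upright; origin at the centre of its underside, z up.
- red_jar_b: Spice jar with a RED cap, round, 45 mm wide, 106 mm high; does not belong in the tray and stays where it stands. Loose, stands upright; origin at the centre of its underside, z up.
- mat_blue: Blue round mat, 66 mm across, 2 mm thick, fixed in one recess of the fixed wooden tray (any colour in any recess); origin: centre of its underside, its top is 5 mm above the worktop. Tray 92 x 341 mm: a row of four 74 mm square recesses, 83 mm apart, 9 mm wide rims with tops 12 mm above the worktop. Mat x axis: across the tray; y axis: along the row.
- mat_white: White round mat, 66 mm across, 2 mm thick, fixed in one recess of the fixed wooden tray (any colour in any recess); origin: centre of its underside, its top is 5 mm above the worktop. Tray 92 x 341 mm: a row of four 74 mm square recesses, 83 mm apart, 9 mm wide rims with tops 12 mm above the worktop. Mat x axis: across the tray; y axis: along the row.
- mat_green: Green round mat, 66 mm across, 2 mm thick, fixed in one recess of the fixed wooden tray (any colour in any recess); origin: centre of its underside, its top is 5 mm above the worktop. Tray 92 x 341 mm: a row of four 74 mm square recesses, 83 mm apart, 9 mm wide rims with tops 12 mm above the worktop. Mat x axis: across the tray; y axis: along the row.
- mat_orange: Orange round mat, 66 mm across, 2 mm thick, fixed in one recess of the fixed wooden tray (any colour in any recess); origin: centre of its underside, its top is 5 mm above the worktop. Tray 92 x 341 mm: a row of four 74 mm square recesses, 83 mm apart, 9 mm wide rims with tops 12 mm above the worktop. Mat x axis: across the tray; y axis: along the row.
There are look-alikes about, which are no part of the job. There is more than one size of the mat_green; the one meant has the size given above.

How it is judged:
By the outcome, as a careful person would: the job done as asked, in the order asked, and still so for the second after the job is handed in, with the robot touching nothing.
It also fails if it takes over 101 s, if anything falls off the work surface, if the arm or the gripper's body presses on something with over 40 N, if the wrist force passes 120 N, or if a joint passes its speed limit or range.

ROBOT

A 6-joint arm with a two-finger parallel gripper is mounted at the origin on a cart in front of the work surface, level with it; the furniture and walls round the work are solid. World frame = base frame: x ahead of the robot, y to its left, z up, the work surface at z = 0. Lengths are in m, angles in rad, forces in N, time in s.
With the tool pointing down it reaches from about 0.35 to 0.725 m from the base axis. Payload 4.3 kg.
Tool frame: the origin (TCP) lies on the centre line of the jaws, within the pads' length; the fingertips stand 22 mm ahead of it and the grasp point (between the pads) lies 3 mm ahead of it; z points along the fingers, y is the line along which they close (so a half turn about z gives the same grasp; the last joint's range is limited). The gripper opens to 85 mm and grips with 20 to 120 N. Pads are 22 mm wide; open, the fingers measure 114 mm over their backs; the gripper's body (76 mm by 85 mm) begins 54 mm behind the grasp point. The pads swing forward as they close: fully open they stand 13 mm farther back than shut.
Start: joints at [-1.414, 0.377, 0.081, 1.274, 0, 1.46], TCP at [0.152, -0.555, 0.253] pointing down, gripper open.
Joint ranges: [-2.72, 2.72], [-0.84, 1.66], [-1.02, 1.22], [-1.77, 2.12], [-1.37, 1.28], [-3.14, 3.14]. Speed limits (rad/s): [2.57, 2.57, 3.14, 3.14, 3.14, 3.14].

INTERFACE

Orientations are given as a unit quaternion [w, x, y, z].
In Python, from bench import get_state, grab_frame, get_calibration, job_done gives the robot as it stands.
- The arm moves only by the tool carry_out, never from a script. Its argument "moves" is one flat list of numbers, 6 for each row, row after row: the shift along the tool's x, y, z in m, then the turn, a rotation vector about the tool's x, y, z in degrees. A call has 1 to 10 rows; each row shifts and turns the commanded pose from where the row before left it, along the tool's axes as they then stand; what a row does not reach is not made up. A row lasts 1/12 s, in which the tool goes at most 41.7 mm and 7.16 degrees, less where a joint would pass 70% of its speed; a pose out of reach is approached as far as the arm can. A call is refused whole if a number of a shift passes 0.0417 or a number of a turn 7.16, either way. A call with a gripper value outside its range is refused whole. "hand" is the finger opening in m, from 0 to 0.0854, set as the call begins (left out, the last holds). The fingers move at their own pace and stop on an object; "newtons" is the grip in N (left out, the last holds). Time passes only in rows, so rows that do not move let the fingers close. It gives the time, the measured TCP pose, the force, the opening and the grip force at its end, in the units of the state.
- get_state(): the state, without advancing time (a new reading comes with each control period).
- grab_frame(name): name is "scene" or "top"; returns the picture (420x560x3 uint8, red, green, blue); there is no depth.
- get_calibration(name): a dict with "fx", "fy", "cx", "cy" (pixels), "origin" and "orientation" of the camera in the world. Camera axes: x right, y up, looking along -z (the intrinsics and any distortion apply to the point x, -y, -z); pixel columns grow to the right and rows downward; lengths in m; the calibration is good to about 2 mm. A picture is of the moment at which its call begins. get_calibration takes no time and is no camera call.
- job_done(): hands the job in; it is judged then, once.
The state is a dict: "time_s": time; "q": joint angles; "joint_velocities": joint speeds; "tau": joint torques, N m; "tcp_pos": TCP position; "orientation": TCP orientation; "force": force on the tool from outside, world axes, zero at the start; "moment": the same for the moment, N m; "opening": opening from 0.0 (shut) to 1.0 (fully open); "grasp_force": force on a finger pad.
Only numpy, scipy, OpenCV 4.12 (cv2) and the standard library are available. Lean on these libraries where they do the work, as an engineer would, in place of code of your own. Each camera call takes 0.05 s, during which the arm holds its last target. There are 200 camera calls.

## Working session

There is one attempt and no reset: what is moved stays moved. The work goes in short steps, Python scripts to look and compute and a tool call to move; the robot and the scene stay as the last step left them, time stands still between calls to the robot, and variables do not carry over. Pictures are saved under pics/ and viewed, at most 14 in all, crops included, and the job is handed in when it is done.

Besides the shell and the picture viewer there is one more tool, called after "Call:" by a JSON object that holds its "op" and its "data". carry_out: Moves the arm, as the interface text tells. Its arguments: {"type":"object","properties":{"moves":{"type":"array","items":{"type":"number"}},"hand":{"type":"number"},"newtons":{"type":"number"}},"required":["moves"]}

```bash
mkdir -p pics; python3 - <<'E'
from bench import *
import cv2,json
for n in("scene","top"):
    cv2.imwrite(f"pics/{n}0.png",cv2.resize(grab_frame(n)[:,:,::-1],(800,600),interpolation=cv2.INTER_CUBIC)); print(n,get_calibration(n))
print(get_state())
E
```

```text
scene {'fx': 441.2545004673376, 'fy': 441.2545004673376, 'cx': 278.45328175837113, 'cy': 203.39964007190272, 'origin': array([ 0.18547305, -0.52631889,  0.57846059]), 'orientation': array([ 0.8525092 ,  0.41671222, -0.14449286, -0.28053665])}
top {'fx': 498.957894966501, 'fy': 498.957894966501, 'cx': 275.5241527878063, 'cy': 218.42143256910327, 'origin': array([0.44498576, 0.015372  , 0.95402635]), 'orientation': array([ 0.70652193,  0.05948029, -0.05525895, -0.70301871])}
{'time_s': 0.1, 'q': array([-1.41428697e+00,  3.77974779e-01,  7.97458335e-02,  1.27439740e+00,
        4.85829532e-06,  1.46051456e+00]), 'joint_velocities': array([-6.51482631e-05,  1.05275764e-03,  2.49849808e-03, -2.67454406e-04,
        2.57275736e-03, -8.27521972e-04]), 'tau': array([ 7.51344032e-04, -4.64695930e+01,  2.70581603e+01,  1.20663652e-02,
       -1.23621353e-04, -5.20500848e-06]), 'tcp_pos': array([ 0.15152196, -0.55410214,  0.25245767]), 'orientation': array([-9.14823559e-04,  9.91115583e-01,  1.33000243e-01, -1.87190156e-05]), 'force': array([-0.3049017 , -0.65828349,  0.32127474]), 'moment': array([ 0.02040711, -0.00522054, -0.00379087]), 'grasp_force': 0.0, 'opening': 0.9976209597917395}
```

View pics/scene0.png

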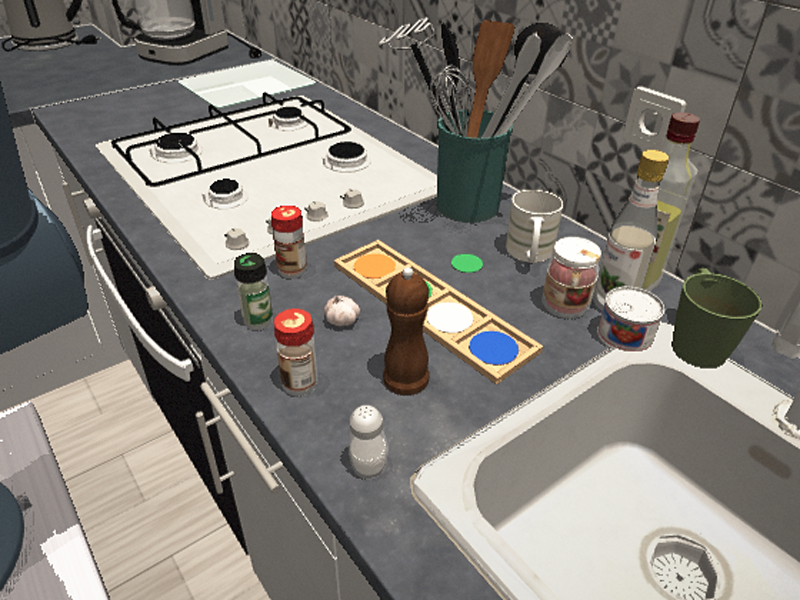

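View pics/top0.png

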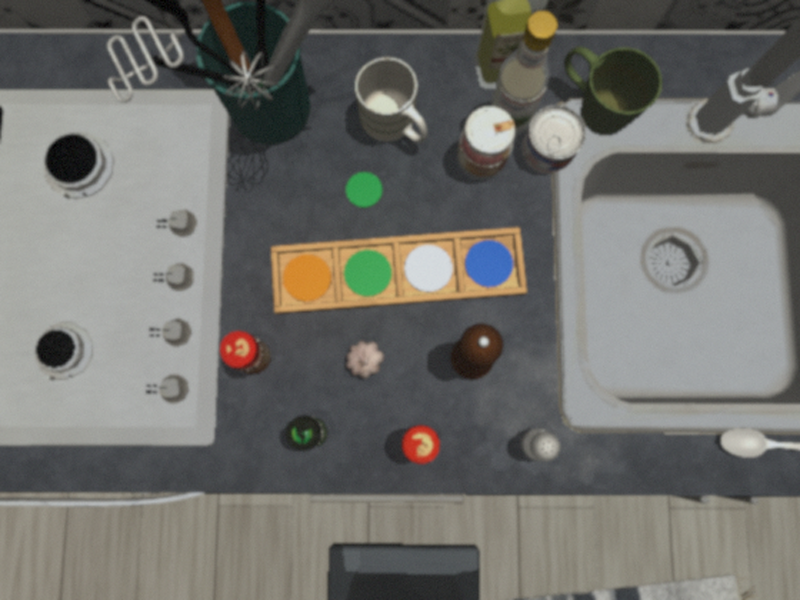

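```bash
cat > h.py <<'E'
import numpy as np,cv2
from bench import *
from scipy.spatial.transform import Rotation as R
def cam(n):
    c=get_calibration(n);o=np.array(c["orientation"]);return c,R.from_quat(o[[1,2,3,0]])
def px2w(n,u,v,z):
    c,r=cam(n);d=r.apply([(u-c["cx"])/c["fx"],-(v-c["cy"])/c["fy"],-1]);o=np.array(c["origin"]);return o+d*(z-o[2])/d[2]
def w2px(n,p):
    c,r=cam(n);q=r.inv().apply(np.array(p)-c["origin"]);return np.array([c["cx"]+c["fx"]*q[0]/-q[2],c["cy"]-c["fy"]*q[1]/-q[2]])
def crop(n,x,y,w,h,k,f):
    im=grab_frame(n)[y:y+h,x:x+w,::-1];im=cv2.resize(im,None,fx=k,fy=k,interpolation=cv2.INTER_CUBIC)
    for i in range(0,w,20):
        cv2.line(im,(i*k,0),(i*k,6),(0,255,255),1);cv2.putText(im,str(x+i),(i*k,16),0,.35,(0,255,255))
    for i in range(0,h,20):
        cv2.line(im,(0,i*k),(6,i*k),(0,255,255),1);cv2.putText(im,str(y+i),(8,i*k+4),0,.35,(0,255,255))
    cv2.imwrite(f,im)
E
python3 - <<'E'
from h import *
crop("top",150,150,250,185,3,"pics/t1.png");crop("scene",155,130,190,205,2,"pics/s1.png")
im=grab_frame("top");hsv=cv2.cvtColor(im,cv2.COLOR_RGB2HSV)
for n,lo,hi in(("blue",(100,120,60),(130,255,255)),("green",(50,100,60),(80,255,255)),("orange",(8,180,150),(20,255,255)),("white",(0,0,170),(180,40,255))):
    m=cv2.inRange(hsv,lo,hi);m[:, :190]=0;m[:,370:]=0
    k,l,s,c=cv2.connectedComponentsWithStats(m)
    for i in range(1,k):
        if s[i,4]>200: print(n,s[i],c[i].round(1),px2w("top",*c[i],.005).round(4),"diam mm",2*np.sqrt(s[i,4]/np.pi)/498.96*949)
E
```

```text
blue [326 169  32  31 773] [341.9 184. ] [ 0.6691 -0.1074  0.005 ] diam mm 59.66852299406227
green [242 120  26  26 521] [254.4 132.2] [0.7736 0.0643 0.005 ] diam mm 48.98627343587231
green [241 175  33  32 812] [257.  190.7] [0.655  0.0577 0.005 ] diam mm 61.15522316532628
orange [199 179  32  31 796] [214.4 194. ] [0.648  0.1407 0.005 ] diam mm 60.54971099253622
white [256  65  24  15 236] [267.2  72.6] [0.8996 0.04   0.005 ] diam mm 32.969437848372365
white [326  75  34  32 754] [341.6  90.6] [ 0.8616 -0.11    0.005 ] diam mm 58.93064759602183
white [283 172  34  32 865] [299.5 187.4] [ 0.6619 -0.0248  0.005 ] diam mm 63.119506463848666
```

View pics/t1.png

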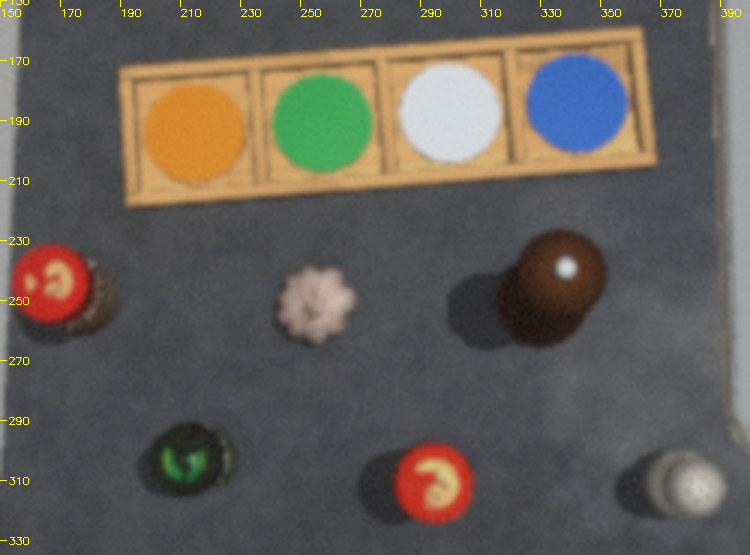

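View pics/s1.png

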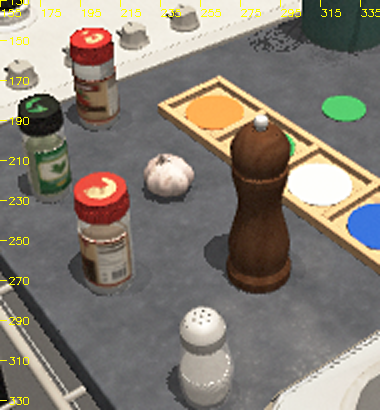

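```bash
python3 - <<'E'
from h import *
for n,t,s,z in(("salt",(382.3,312.7),(256.5,291),.088),("garlic",(255,251.3),(239,217.5),.025),("green",(212.3,303.3),(175,184),.105),("mill",(338.7,239),(285.5,190.5),.169),("redA",(167.3,244.7),(201,151.5),.106),("redB",(294.7,311.3),(205.5,223),.106)):
    a=px2w("top",*t,z);b=px2w("scene",*s,z);
    oa=np.array(cam("top")[0]["origin"]);ob=np.array(cam("scene")[0]["origin"])
    da=(a-oa)/np.linalg.norm(a-oa);db=(b-ob)/np.linalg.norm(b-ob)
    st=np.linalg.lstsq(np.c_[da,-db],ob-oa,rcond=None)[0];p=(oa+da*st[0]+ob+db*st[1])/2
    print(n,a.round(4),b.round(4),"tri",p.round(4),"gap",np.linalg.norm(oa+da*st[0]-ob-db*st[1]).round(4),"r",np.hypot(*a[:2]).round(3))
E
```

```text
salt [ 0.4249 -0.1619  0.088 ] [ 0.4211 -0.1685  0.088 ] tri [ 0.4246 -0.1633  0.0808] gap 0.0003 r 0.455
garlic [0.5349 0.0593 0.025 ] [0.5303 0.053  0.025 ] tri [0.535  0.0599 0.0182] gap 0.0011 r 0.538
green [0.4393 0.1262 0.105 ] [0.4374 0.1209 0.105 ] tri [0.4394 0.1266 0.1009] gap 0.0004 r 0.457
mill [ 0.5411 -0.0797  0.169 ] [ 0.5363 -0.0843  0.169 ] tri [ 0.5409 -0.0798  0.1646] gap 0.0017 r 0.547
redA [0.5376 0.2056 0.106 ] [0.5322 0.1939 0.106 ] tri [0.5387 0.2076 0.0971] gap 0.0002 r 0.576
redB [ 0.4268 -0.0121  0.106 ] [ 0.4274 -0.0114  0.106 ] tri [ 0.4269 -0.0121  0.1067] gap 0.0002 r 0.427
```

```bash
cat > ov.py <<'E'
from h import *
def circ(n,im,x,y,z,d,k,o,col):
    t=np.linspace(0,2*np.pi,40);P=np.array([(w2px(n,(x+d/2*np.cos(a),y+d/2*np.sin(a),z))-o)*k+k/2 for a in t])
    cv2.polylines(im,[np.int32(P*16)],True,col,1,cv2.LINE_AA,4)
def overlay(n,x,y,w,h,k,f,items):
    im=cv2.resize(grab_frame(n)[y:y+h,x:x+w,::-1],None,fx=k,fy=k,interpolation=cv2.INTER_CUBIC)
    for it in items: circ(n,im,*it,k,np.array([x,y]),(0,255,255))
    cv2.imwrite(f,im)
E
python3 - <<'E'
from ov import *
I=[(.4249,-.1619,0.001,.044),(.4249,-.1619,.075,.034),(.5349,.0593,.02,.049),(.4393,.1262,.105,.04),(.4393,.1262,0,.04),(.5411,-.0797,.0,.058),(.5411,-.0797,.141,.048),(.5376,.2056,.106,.045),(.5376,.2056,0,.045),(.4268,-.0121,.106,.045),(.4268,-.0121,0,.045),(.6691,-.1074,.005,.066),(.655,.0577,.005,.066),(.648,.1407,.005,.066),(.6619,-.0248,.005,.066)]
overlay("top",150,150,250,185,3,"pics/t2.png",I)
overlay("scene",155,130,220,205,3,"pics/s2.png",I)
E
```

```text
(no output)
```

View pics/t2.png

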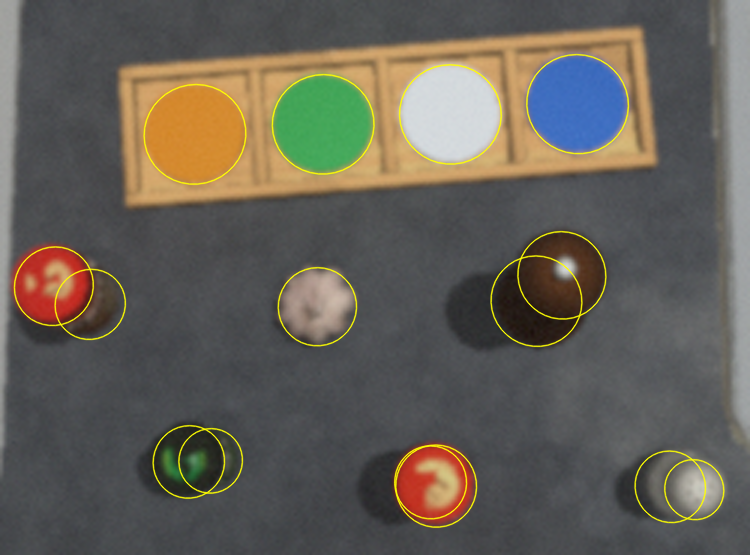

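View pics/s2.png

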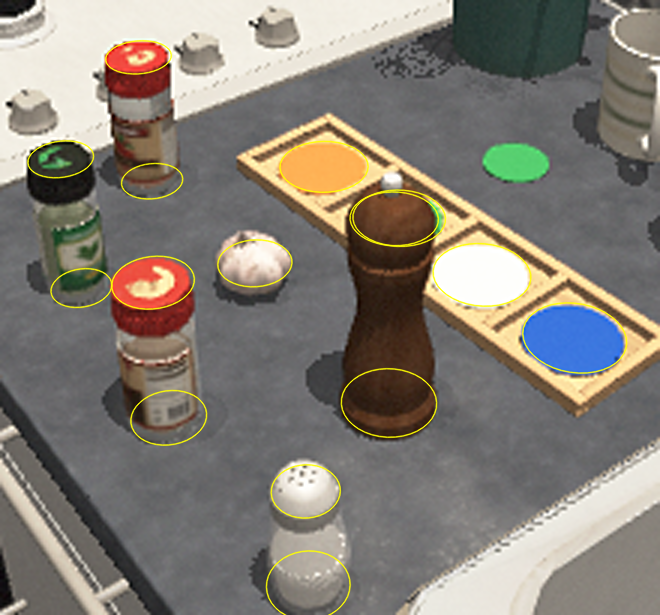

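```bash
cat > go.py <<'E'
from h import *
import sys
# usage: go.py x y z : shift in tool axes (mm) to target and yaw error to the tray's frame
s=get_state();q=np.array(s["orientation"]);r=R.from_quat(q[[1,2,3,0]])
yaw=np.radians(4.86);X=np.array([np.cos(yaw),np.sin(yaw),0]);Z=np.array([0,0,-1]);T=R.from_matrix(np.c_[X,np.cross(Z,X),Z])
t=np.array([float(v) for v in sys.argv[1:4]])
print("tcp",s["tcp_pos"].round(4),"after-turn shift mm",(T.inv().apply(t-s["tcp_pos"])*1000).round(1),"turn deg",np.degrees((r.inv()*T).as_rotvec()).round(2),"t",s["time_s"],"op",s["opening"])
E
python3 go.py .425 -.162 .253
```

```text
tcp [ 0.1516 -0.5545  0.2531] after-turn shift mm [ 3.057e+02 -3.680e+02  1.000e-01] turn deg [-0.03 -0.   10.43] t 0.35 op 0.9994933250581759
```

Call:
{"op": "carry_out", "data": {"moves": [0, 0, 0, 0, 0, 5.2, 0, 0, 0, 0, 0, 5.2, 0.022, -0.0263, 0, 0, 0, 0, 0.022, -0.0263, 0, 0, 0, 0, 0.022, -0.0263, 0, 0, 0, 0, 0.022, -0.0263, 0, 0, 0, 0, 0.022, -0.0263, 0, 0, 0, 0, 0.022, -0.0263, 0, 0, 0, 0, 0.022, -0.0263, 0, 0, 0, 0, 0.022, -0.0263, 0, 0, 0, 0], "hand": 0.085}}

```text
time_s: 1.18
tcp_pos: [0.3097, -0.3286, 0.2535]
orientation: [0.0, 0.999, 0.042, 0.0]
force: [0.5, 0.1, -0.1]
opening: 0.993
grasp_force: 0.0
```

Call:
{"op": "carry_out", "data": {"moves": [0.022, -0.0263, 0, 0, 0, 0, 0.022, -0.0263, 0, 0, 0, 0, 0.022, -0.0263, 0, 0, 0, 0, 0.022, -0.0263, 0, 0, 0, 0, 0.022, -0.0263, 0, 0, 0, 0, 0.02, -0.0263, 0, 0, 0, 0, 0, 0, 0, 0, 0, 0, 0, 0, 0, 0, 0, 0]}}

```text
time_s: 1.85
tcp_pos: [0.4257, -0.1605, 0.2533]
orientation: [0.0, 0.999, 0.045, -0.0]
force: [-0.2, 0.5, 0.4]
opening: 1.0
grasp_force: 0.0
```

```bash
python3 go.py .425 -.162 .060; python3 -c "
from ov import *
overlay('top',150,150,250,185,3,'pics/t3.png',[(.4249,-.1619,0.001,.044),(.4249,-.1619,.075,.034)])"
```

```text
tcp [ 0.4257 -0.1605  0.2533] after-turn shift mm [ -0.8   1.4 193.3] turn deg [0.03 0.01 0.24] t 1.85 op 0.9995644304012972
```

View pics/t3.png

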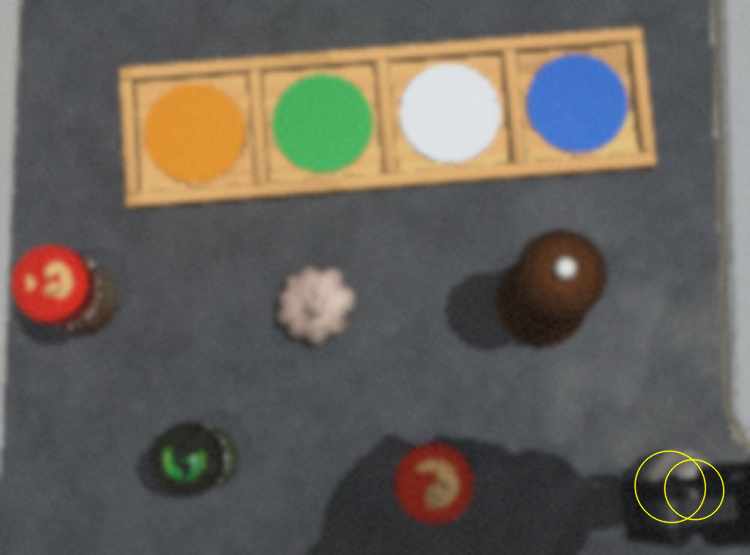

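Call:
{"op": "carry_out", "data": {"moves": [-0.0008, 0.0014, 0.025, 0, 0, 0, 0, 0, 0.025, 0, 0, 0, 0, 0, 0.025, 0, 0, 0, 0, 0, 0.025, 0, 0, 0, 0, 0, 0.025, 0, 0, 0, 0, 0, 0.025, 0, 0, 0, 0, 0, 0.025, 0, 0, 0, 0, 0, 0.025, 0, 0, 0, 0, 0, 0, 0, 0, 0]}}

```text
time_s: 2.65
tcp_pos: [0.4204, -0.1629, 0.0495]
orientation: [-0.002, 0.999, 0.041, -0.003]
force: [-1.2, 0.1, -1.4]
opening: 0.997
grasp_force: 0.0
```

Call:
{"op": "carry_out", "data": {"moves": [0, 0, 0, 0, 0, 0, 0, 0, 0, 0, 0, 0, 0, 0, 0, 0, 0, 0, 0, 0, 0, 0, 0, 0, 0, 0, 0, 0, 0, 0, 0, 0, 0, 0, 0, 0], "hand": 0.03, "newtons": 30}}

```text
time_s: 3.15
tcp_pos: [0.4259, -0.1641, 0.0552]
orientation: [0.001, 0.999, 0.043, 0.002]
force: [-0.9, -0.2, 6.1]
opening: 0.451
grasp_force: 29.5
```

Call:
{"op": "carry_out", "data": {"moves": [0, 0, 0, 0, 0, 0, 0, 0, 0, 0, 0, 0, 0, 0, -0.01, 0, 0, 0, 0, 0, -0.01, 0, 0, 0, 0, 0, -0.01, 0, 0, 0, 0, 0, 0, 0, 0, 0]}}

```text
time_s: 3.65
tcp_pos: [0.4262, -0.1642, 0.0858]
orientation: [0.001, 0.999, 0.043, 0.002]
force: [0.9, -0.1, -1.4]
opening: 0.451
grasp_force: 30.3
```

```bash
python3 -c "
from h import *
crop('scene',200,200,200,180,3,'pics/s4.png')"; python3 go.py .6691 -.1074 .25
```

```text
tcp [ 0.4259 -0.164   0.0849] after-turn shift mm [ 247.1  -35.8 -165.1] turn deg [ 0.13 -0.18  0.03] t 3.7 op 0.44804767164539655
```

View pics/s4.png

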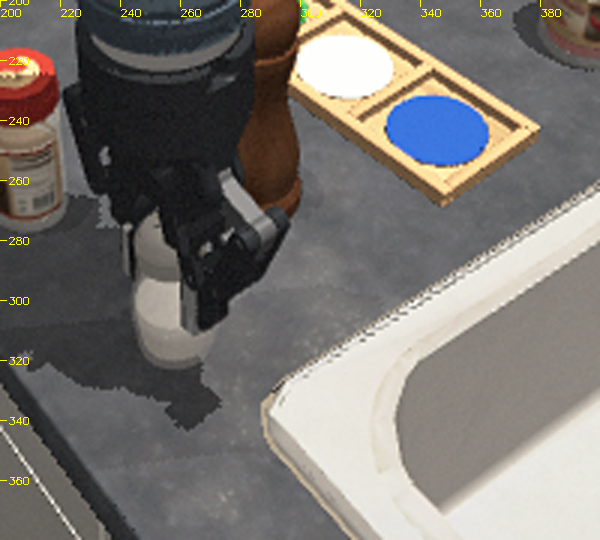

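Call:
{"op": "carry_out", "data": {"moves": [0, 0, -0.02, 0, 0, 0, 0, 0, -0.025, 0, 0, 0, 0, 0, -0.025, 0, 0, 0, 0, 0, -0.025, 0, 0, 0, 0, 0, -0.025, 0, 0, 0, 0, 0, -0.025, 0, 0, 0, 0.01, -0.0018, -0.02, 0, 0, 0, 0.02, -0.0025, 0, 0, 0, 0, 0.025, -0.0035, 0, 0, 0, 0, 0.025, -0.0035, 0, 0, 0, 0]}}

```text
time_s: 4.53
tcp_pos: [0.5041, -0.1451, 0.2486]
orientation: [0.0, 0.999, 0.042, 0.0]
force: [0.6, -0.7, -1.1]
opening: 0.452
grasp_force: 30.3
```

Call:
{"op": "carry_out", "data": {"moves": [0.025, -0.0035, 0, 0, 0, 0, 0.025, -0.0035, 0, 0, 0, 0, 0.025, -0.0035, 0, 0, 0, 0, 0.025, -0.0035, 0, 0, 0, 0, 0.025, -0.0035, 0, 0, 0, 0, 0.025, -0.0035, 0, 0, 0, 0, 0.0171, -0.0035, 0, 0, 0, 0, 0, 0, 0, 0, 0, 0, 0, 0, 0, 0, 0, 0, 0, 0, 0, 0, 0, 0]}}

```text
time_s: 5.37
tcp_pos: [0.6669, -0.1066, 0.2477]
orientation: [-0.0, 0.999, 0.043, -0.001]
force: [-0.1, -0.0, -0.7]
opening: 0.451
grasp_force: 30.3
```

```bash
python3 go.py .6691 -.1074 .061
```

```text
tcp [ 0.6669 -0.1066  0.2477] after-turn shift mm [  2.1   1.  186.7] turn deg [-0.01  0.09  0.02] t 5.3667 op 0.4507269000147832
```

Call:
{"op": "carry_out", "data": {"moves": [0.002, 0.001, 0.02, 0, 0, 0, 0, 0, 0.025, 0, 0, 0, 0, 0, 0.025, 0, 0, 0, 0, 0, 0.025, 0, 0, 0, 0, 0, 0.025, 0, 0, 0, 0, 0, 0.025, 0, 0, 0, 0, 0, 0.02, 0, 0, 0, 0, 0, 0.01, 0, 0, 0, 0, 0, 0, 0, 0, 0, 0, 0, 0, 0, 0, 0]}}

```text
time_s: 6.2
tcp_pos: [0.669, -0.1076, 0.0738]
orientation: [0.0, 0.999, 0.042, -0.0]
force: [-0.1, -0.0, -0.9]
opening: 0.451
grasp_force: 30.3
```

```bash
python3 go.py .6691 -.1074 .061;python3 -c "
from h import *
crop('scene',260,150,160,130,4,'pics/s5.png')"
```

```text
tcp [ 0.669  -0.1076  0.0738] after-turn shift mm [ 0.1 -0.2 12.8] turn deg [-0.    0.03 -0.  ] t 6.2 op 0.4506990612333879
```

View pics/s5.png

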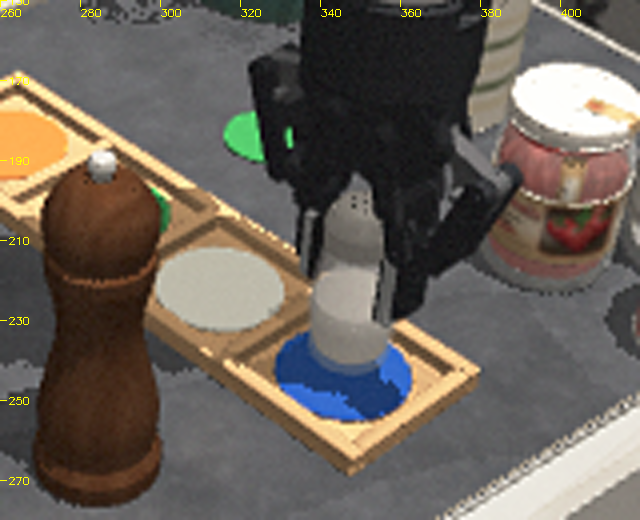

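Call:
{"op": "carry_out", "data": {"moves": [0, 0, 0.005, 0, 0, 0, 0, 0, 0.004, 0, 0, 0, 0, 0, 0.003, 0, 0, 0, 0, 0, 0.001, 0, 0, 0, 0, 0, 0, 0, 0, 0]}}

```text
time_s: 6.67
tcp_pos: [0.6699, -0.1073, 0.0605]
orientation: [0.0, 0.999, 0.043, 0.0]
force: [0.4, -1.1, -0.5]
opening: 0.449
grasp_force: 30.4
```

Call:
{"op": "carry_out", "data": {"moves": [0, 0, 0.0007, 0, 0, 0, 0, 0, 0.0005, 0, 0, 0, 0, 0, 0, 0, 0, 0, 0, 0, 0, 0, 0, 0]}}

```text
time_s: 7.0
tcp_pos: [0.6702, -0.1073, 0.0604]
orientation: [0.0, 0.999, 0.043, 0.001]
force: [-1.6, 0.5, 4.8]
opening: 0.45
grasp_force: 31.3
```

Call:
{"op": "carry_out", "data": {"moves": [0, 0, 0, 0, 0, 0, 0, 0, 0, 0, 0, 0, 0, 0, 0, 0, 0, 0, 0, 0, -0.01, 0, 0, 0, 0, 0, -0.02, 0, 0, 0, 0, 0, -0.03, 0, 0, 0, 0, 0, -0.03, 0, 0, 0, 0, 0, -0.03, 0, 0, 0, 0, 0, -0.03, 0, 0, 0, 0, 0, -0.03, 0, 0, 0], "hand": 0.066}}

```text
time_s: 7.83
tcp_pos: [0.6694, -0.1073, 0.2414]
orientation: [0.0, 0.999, 0.043, 0.0]
force: [1.4, -0.0, 1.3]
opening: 0.771
grasp_force: 0.0
```

```bash
python3 go.py .535 .0595 .24
```

```text
tcp [ 0.6694 -0.1073  0.2414] after-turn shift mm [-119.8 -177.6    1.4] turn deg [ 0.02 -0.04  0.02] t 7.8333 op 0.7711308329955161
```

Call:
{"op": "carry_out", "data": {"moves": [-0.0171, -0.0254, 0, 0, 0, 0, -0.0171, -0.0254, 0, 0, 0, 0, -0.0171, -0.0254, 0, 0, 0, 0, -0.0171, -0.0254, 0, 0, 0, 0, -0.0171, -0.0254, 0, 0, 0, 0, -0.0171, -0.0254, 0, 0, 0, 0, -0.0172, -0.0252, 0, 0, 0, 0, 0, 0, 0, 0, 0, 0, 0, 0, 0, 0, 0, 0], "hand": 0.075}}

```text
time_s: 8.58
tcp_pos: [0.5344, 0.0604, 0.24]
orientation: [0.0, 0.999, 0.044, 0.0]
force: [-0.3, 0.7, 0.4]
opening: 0.877
grasp_force: 0.0
```

```bash
python3 go.py .535 .0595 .03;python3 -c "
from ov import *
overlay('top',150,150,250,185,3,'pics/t6.png',[(.6691,-.1074,0.005,.044),(.6691,-.1074,.08,.034),(.5349,.0593,.02,.049)])"
```

```text
tcp [0.5344 0.0604 0.24  ] after-turn shift mm [  0.5   0.9 210. ] turn deg [ 0.02 -0.04  0.16] t 8.5833 op 0.8774854148227282
```

View pics/t6.png

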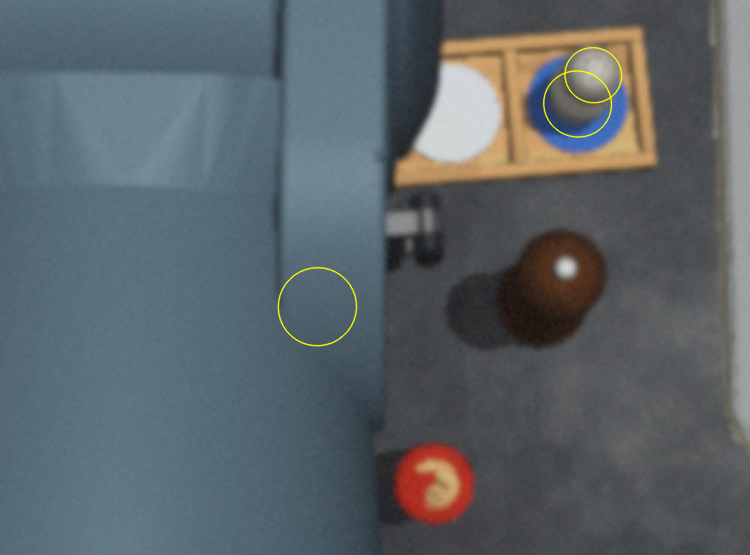

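Call:
{"op": "carry_out", "data": {"moves": [0.0005, 0.0009, 0.025, 0, 0, 0, 0, 0, 0.03, 0, 0, 0, 0, 0, 0.03, 0, 0, 0, 0, 0, 0.03, 0, 0, 0, 0, 0, 0.03, 0, 0, 0, 0, 0, 0.025, 0, 0, 0, 0, 0, 0.02, 0, 0, 0, 0, 0, 0.012, 0, 0, 0, 0, 0, 0.006, 0, 0, 0, 0, 0, 0.003, 0, 0, 0]}}

```text
time_s: 9.47
tcp_pos: [0.5361, 0.0576, 0.0271]
orientation: [0.0, 0.999, 0.042, -0.001]
force: [-0.1, 0.2, -0.2]
opening: 0.876
grasp_force: 0.0
```

Call:
{"op": "carry_out", "data": {"moves": [0, 0, 0, 0, 0, 0, 0, 0, 0, 0, 0, 0, 0, 0, 0, 0, 0, 0, 0, 0, 0, 0, 0, 0, 0, 0, 0, 0, 0, 0, 0, 0, 0, 0, 0, 0], "hand": 0.03, "newtons": 25}}

```text
time_s: 9.97
tcp_pos: [0.5371, 0.0584, 0.0293]
orientation: [0.0, 0.999, 0.043, 0.001]
force: [0.1, -0.4, 5.5]
opening: 0.558
grasp_force: 26.1
```

Call:
{"op": "carry_out", "data": {"moves": [0, 0, -0.003, 0, 0, 0, 0, 0, -0.008, 0, 0, 0, 0, 0, -0.01, 0, 0, 0, 0, 0, -0.01, 0, 0, 0, 0, 0, 0, 0, 0, 0, 0, 0, 0, 0, 0, 0]}}

```text
time_s: 10.47
tcp_pos: [0.5368, 0.0585, 0.0602]
orientation: [0.0, 0.999, 0.043, 0.001]
force: [0.7, -0.3, -1.2]
opening: 0.563
grasp_force: 26.0
```

```bash
python3 -c "
from h import *
crop('scene',190,150,120,110,5,'pics/s7.png')"; python3 go.py .6619 -.0248 .24
```

```text
tcp [0.5362 0.0586 0.0596] after-turn shift mm [ 118.2   93.7 -180.4] turn deg [ 0.01 -0.06  0.03] t 10.5167 op 0.5626675922973169
```

View pics/s7.png

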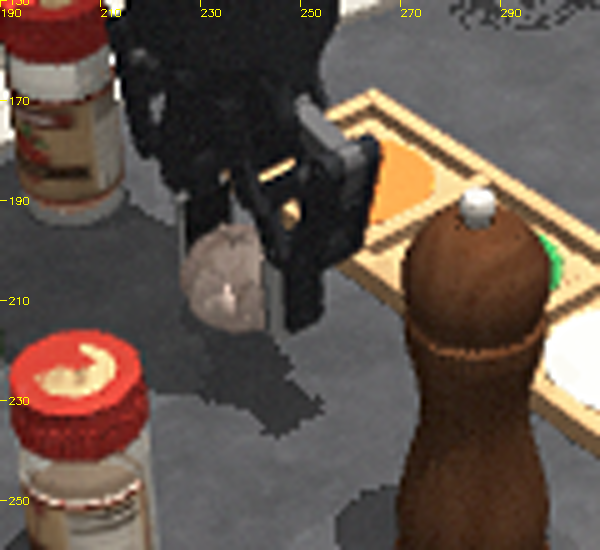

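Call:
{"op": "carry_out", "data": {"moves": [0, 0, -0.02, 0, 0, 0, 0, 0, -0.025, 0, 0, 0, 0, 0, -0.025, 0, 0, 0, 0.01, 0.008, -0.025, 0, 0, 0, 0.02, 0.016, -0.015, 0, 0, 0, 0.02, 0.016, -0.01, 0, 0, 0, 0.02, 0.016, 0, 0, 0, 0, 0.02, 0.016, 0, 0, 0, 0, 0.018, 0.014, 0, 0, 0, 0, 0.01, 0.0077, 0, 0, 0, 0]}}

```text
time_s: 11.35
tcp_pos: [0.6628, -0.0264, 0.1781]
orientation: [0.0, 0.999, 0.042, -0.0]
force: [-0.6, 0.1, 0.1]
opening: 0.563
grasp_force: 26.0
```

Call:
{"op": "carry_out", "data": {"moves": [0, 0, 0, 0, 0, 0, 0, 0, 0, 0, 0, 0, 0, 0, 0.02, 0, 0, 0, 0, 0, 0.025, 0, 0, 0, 0, 0, 0.025, 0, 0, 0, 0, 0, 0.025, 0, 0, 0, 0, 0, 0.02, 0, 0, 0, 0, 0, 0.01, 0, 0, 0, 0, 0, 0, 0, 0, 0, 0, 0, 0, 0, 0, 0]}}

```text
time_s: 12.18
tcp_pos: [0.6605, -0.0242, 0.0542]
orientation: [-0.0, 0.999, 0.043, -0.001]
force: [-0.1, 0.6, 0.1]
opening: 0.555
grasp_force: 26.0
```

```bash
python3 -c "
from h import *
crop('scene',240,130,120,110,5,'pics/s8.png')"; python3 go.py .6619 -.0248 .0345
```

```text
tcp [ 0.6617 -0.0245  0.0554] after-turn shift mm [ 0.2  0.4 20.9] turn deg [ 0.02 -0.07  0.05] t 12.2333 op 0.5583680910076997
```

View pics/s8.png

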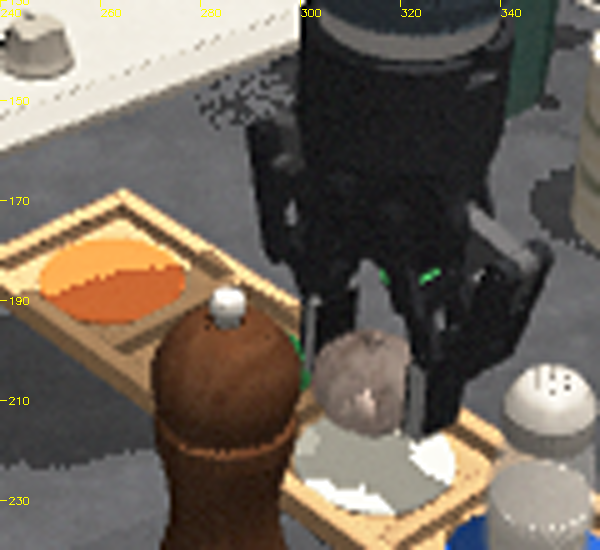

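Call:
{"op": "carry_out", "data": {"moves": [0, 0, 0.006, 0, 0, 0, 0, 0, 0.006, 0, 0, 0, 0, 0, 0.004, 0, 0, 0, 0, 0, 0.002, 0, 0, 0, 0, 0, 0.001, 0, 0, 0, 0, 0, 0, 0, 0, 0, 0, 0, 0, 0, 0, 0]}}

```text
time_s: 12.82
tcp_pos: [0.6614, -0.0248, 0.0351]
orientation: [0.0, 0.999, 0.043, 0.0]
force: [-0.2, 0.4, -0.9]
opening: 0.563
grasp_force: 26.0
```

Call:
{"op": "carry_out", "data": {"moves": [0, 0, 0.0008, 0, 0, 0, 0, 0, 0.0005, 0, 0, 0, 0, 0, 0, 0, 0, 0, 0, 0, 0, 0, 0, 0]}}

```text
time_s: 13.15
tcp_pos: [0.6617, -0.0248, 0.0344]
orientation: [0.0, 0.999, 0.043, 0.0]
force: [-0.8, 0.7, 3.1]
opening: 0.565
grasp_force: 26.3
```

Call:
{"op": "carry_out", "data": {"moves": [0, 0, 0, 0, 0, 0, 0, 0, 0, 0, 0, 0, 0, 0, 0, 0, 0, 0, 0, 0, -0.01, 0, 0, 0, 0, 0, -0.02, 0, 0, 0, 0, 0, -0.03, 0, 0, 0, 0, 0, -0.035, 0, 0, 0, 0, 0, -0.035, 0, 0, 0, 0, 0, -0.035, 0, 0, 0, 0, 0, -0.035, 0, 0, 0], "hand": 0.066}}

```text
time_s: 13.98
tcp_pos: [0.6609, -0.0247, 0.2364]
orientation: [0.0, 0.999, 0.043, 0.0]
force: [0.7, 0.6, -0.6]
opening: 0.77
grasp_force: 0.0
```

```bash
python3 go.py .4393 .1262 .235; python3 -c "
from h import *
a=cv2.imread('pics/s2.png')[200:320,190:310];b=cv2.resize(grab_frame('scene')[180:240,290:350,::-1],(300,300),interpolation=cv2.INTER_CUBIC)
c=cv2.resize(cv2.resize(cv2.imread('pics/scene0.png'),(560,420),interpolation=cv2.INTER_AREA)[185:245,210:270],(300,300),interpolation=cv2.INTER_CUBIC)
cv2.imwrite('pics/cmp.png',np.hstack([c,b]))"
```

```text
tcp [ 0.6609 -0.0247  0.2364] after-turn shift mm [-208.1 -169.1    1.4] turn deg [ 0.01 -0.04  0.03] t 13.9833 op 0.769843161778572
```

View pics/cmp.png

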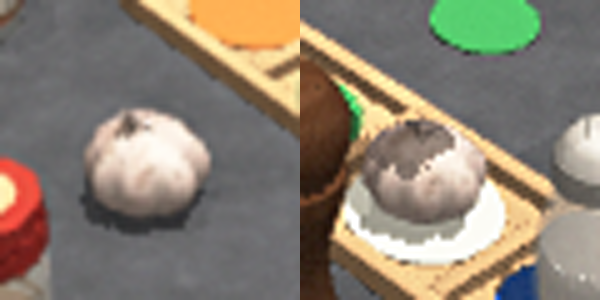

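Call:
{"op": "carry_out", "data": {"moves": [-0.02, -0.016, 0, 0, 0, 0, -0.026, -0.0212, 0, 0, 0, 0, -0.027, -0.022, 0, 0, 0, 0, -0.027, -0.022, 0, 0, 0, 0, -0.027, -0.022, 0, 0, 0, 0, -0.027, -0.022, 0, 0, 0, 0, -0.027, -0.022, 0, 0, 0, 0, -0.027, -0.0219, 0, 0, 0, 0, 0, 0, 0, 0, 0, 0, 0, 0, 0, 0, 0, 0], "hand": 0.08}}

```text
time_s: 14.87
tcp_pos: [0.4398, 0.1124, 0.2343]
orientation: [-0.006, 0.999, 0.052, -0.0]
force: [-0.3, -0.4, -0.1]
opening: 0.938
grasp_force: 0.0
```

```bash
python3 go.py .4393 .1262 .068
```

```text
tcp [0.4398 0.1124 0.2343] after-turn shift mm [  0.7 -13.8 166.3] turn deg [-0.63 -0.02  1.1 ] t 14.8667 op 0.9380986729928296
```

Call:
{"op": "carry_out", "data": {"moves": [0, 0, 0, 0, 0, 0, 0, 0, 0, 0, 0, 0, 0, 0, 0, 0, 0, 0]}}

```text
time_s: 15.12
tcp_pos: [0.4423, 0.1116, 0.234]
orientation: [-0.006, 0.999, 0.051, 0.0]
force: [0.4, -0.9, -1.3]
opening: 0.936
grasp_force: 0.0
```

```bash
python3 go.py .4393 .1262 .068; python3 -c "
from h import *;s=get_state();print(s['q'],s['joint_velocities'],s['tau'])"
```

```text
tcp [0.4423 0.1116 0.234 ] after-turn shift mm [ -1.8 -14.8 166. ] turn deg [-0.64 -0.05  0.98] t 15.1167 op 0.9362006720968973
[ 0.10088175  0.14397486 -0.28042507  1.1455078   0.01117614  3.14061053] [-0.00162744  0.00198862 -0.00455427  0.00191503  0.00010176  0.00094304] [ 1.52667258e-01 -3.42716932e+01  2.63718420e+01  1.64387352e-02
  4.48806002e-02  3.69077884e-05]
```

Call:
{"op": "carry_out", "data": {"moves": [0, 0, 0, 0, 0, -7, 0, 0, 0, 0, 0, -7, 0, 0, 0, 0, 0, -7, 0, 0, 0, 0, 0, -7, 0, 0, 0, 0, 0, -7, 0, 0, 0, 0, 0, -7, 0, 0, 0, 0, 0, -7, 0, 0, 0, 0, 0, -7, 0, 0, 0, 0, 0, -7, 0, 0, 0, 0, 0, -7]}}

```text
time_s: 15.95
tcp_pos: [0.442, 0.1116, 0.2337]
orientation: [-0.005, 0.787, 0.617, 0.003]
force: [0.2, 0.6, 0.2]
opening: 0.94
grasp_force: 0.0
```

Call:
{"op": "carry_out", "data": {"moves": [0, 0, 0, 0, 0, -7, 0, 0, 0, 0, 0, -7, 0, 0, 0, 0, 0, -5, 0, 0, 0, 0, 0, 0, 0, 0, 0, 0, 0, 0]}}

```text
time_s: 16.37
tcp_pos: [0.4417, 0.1117, 0.2337]
orientation: [-0.004, 0.677, 0.736, 0.004]
force: [-1.2, 0.9, -1.2]
opening: 0.936
grasp_force: 0.0
```

```bash
sed -i 's/radians(4.86)/radians(94.86)/' go.py; python3 go.py .4393 .1262 .234
```

```text
tcp [0.4417 0.1117 0.2337] after-turn shift mm [14.6 -1.2 -0.3] turn deg [-0.01 -0.64 -0.14] t 16.3667 op 0.9359085553171185
```

Call:
{"op": "carry_out", "data": {"moves": [0, 0, 0, 0, -0.64, -0.14, 0.0146, -0.0012, 0, 0, 0, 0, 0, 0, 0, 0, 0, 0, 0, 0, 0, 0, 0, 0]}}

```text
time_s: 16.7
tcp_pos: [0.4386, 0.1266, 0.2338]
orientation: [0.0, 0.675, 0.738, -0.0]
force: [0.4, 1.3, -0.5]
opening: 0.935
grasp_force: 0.0
```

```bash
python3 go.py .4393 .1262 .068
```

```text
tcp [0.4386 0.1266 0.2338] after-turn shift mm [ -0.4   0.6 165.8] turn deg [-0.01  0.03  0.19] t 16.7 op 0.9353949021453766
```

Call:
{"op": "carry_out", "data": {"moves": [-0.0004, 0.0005, 0.02, 0, 0, 0, 0, 0, 0.03, 0, 0, 0, 0, 0, 0.03, 0, 0, 0, 0, 0, 0.03, 0, 0, 0, 0, 0, 0.025, 0, 0, 0, 0, 0, 0.018, 0, 0, 0, 0, 0, 0.009, 0, 0, 0, 0, 0, 0.004, 0, 0, 0, 0, 0, 0, 0, 0, 0, 0, 0, 0, 0, 0, 0]}}

```text
time_s: 17.53
tcp_pos: [0.44, 0.1261, 0.0687]
orientation: [0.0, 0.675, 0.737, 0.0]
force: [0.3, 0.0, 0.5]
opening: 0.939
grasp_force: 0.0
```

Call:
{"op": "carry_out", "data": {"moves": [0, 0, 0, 0, 0, 0, 0, 0, 0, 0, 0, 0, 0, 0, 0, 0, 0, 0, 0, 0, 0, 0, 0, 0, 0, 0, 0, 0, 0, 0, 0, 0, 0, 0, 0, 0, 0, 0, 0, 0, 0, 0], "hand": 0.025, "newtons": 30}}

```text
time_s: 18.12
tcp_pos: [0.4396, 0.1262, 0.0687]
orientation: [0.0, 0.675, 0.738, 0.0]
force: [-1.2, 0.9, 7.1]
opening: 0.467
grasp_force: 27.1
```

Call:
{"op": "carry_out", "data": {"moves": [0, 0, -0.005, 0, 0, 0, 0, 0, -0.015, 0, 0, 0, 0, 0, -0.025, 0, 0, 0, 0, 0, -0.025, 0, 0, 0, 0, 0, -0.025, 0, 0, 0, 0, 0, -0.02, 0, 0, 0, 0, 0, -0.01, 0, 0, 0, 0, 0, 0, 0, 0, 0]}}

```text
time_s: 18.78
tcp_pos: [0.4408, 0.1263, 0.1956]
orientation: [0.001, 0.675, 0.737, 0.002]
force: [0.4, 0.1, -0.4]
opening: 0.462
grasp_force: 27.6
```

```bash
python3 go.py .655 .0577 .193
```

```text
tcp [0.4408 0.1263 0.1956] after-turn shift mm [-86.5 207.6   2.6] turn deg [ 0.28 -0.02  0.18] t 18.7833 op 0.46152423074604443
```

Call:
{"op": "carry_out", "data": {"moves": [-0.0055, 0.0136, 0, 0, 0, 0, -0.0108, 0.026, 0, 0, 0, 0, -0.0108, 0.026, 0, 0, 0, 0, -0.0108, 0.026, 0, 0, 0, 0, -0.0108, 0.026, 0, 0, 0, 0, -0.0108, 0.026, 0, 0, 0, 0, -0.0108, 0.026, 0, 0, 0, 0, -0.0108, 0.026, 0, 0, 0, 0, -0.0054, 0.012, 0, 0, 0, 0, 0, 0, 0, 0, 0, 0]}}

```text
time_s: 19.62
tcp_pos: [0.6554, 0.0567, 0.1904]
orientation: [-0.0, 0.676, 0.737, -0.001]
force: [-0.2, -0.2, -1.0]
opening: 0.465
grasp_force: 27.9
```

Call:
{"op": "carry_out", "data": {"moves": [0, 0, 0, 0, 0, 0, 0, 0, 0.015, 0, 0, 0, 0, 0, 0.025, 0, 0, 0, 0, 0, 0.025, 0, 0, 0, 0, 0, 0.02, 0, 0, 0, 0, 0, 0.01, 0, 0, 0, 0, 0, 0, 0, 0, 0, 0, 0, 0, 0, 0, 0]}}

```text
time_s: 20.28
tcp_pos: [0.6523, 0.0585, 0.0977]
orientation: [-0.001, 0.675, 0.738, -0.001]
force: [-0.5, 0.6, -0.3]
opening: 0.465
grasp_force: 27.9
```

```bash
python3 go.py .655 .0577 .0738
```

```text
tcp [0.6523 0.0585 0.0977] after-turn shift mm [-1.   2.6 23.9] turn deg [-0.1  -0.02  0.2 ] t 20.2833 op 0.4653939302482124
```

Call:
{"op": "carry_out", "data": {"moves": [0, 0, 0.006, 0, 0, 0, 0, 0, 0.006, 0, 0, 0, 0, 0, 0.006, 0, 0, 0, 0, 0, 0, 0, 0, 0, 0, 0, 0, 0, 0, 0]}}

```text
time_s: 20.7
tcp_pos: [0.6531, 0.0581, 0.0794]
orientation: [-0.0, 0.675, 0.737, -0.0]
force: [-0.7, -0.3, -1.3]
opening: 0.462
grasp_force: 27.9
```

```bash
python3 go.py .655 .0577 .0738
```

```text
tcp [0.6531 0.0581 0.0794] after-turn shift mm [-0.6  1.9  5.6] turn deg [-0.06 -0.01  0.18] t 20.7 op 0.46213931098656286
```

Call:
{"op": "carry_out", "data": {"moves": [-0.0005, 0.0018, 0.003, 0, 0, 0, 0, 0, 0.0015, 0, 0, 0, 0, 0, 0.001, 0, 0, 0, 0, 0, 0.0007, 0, 0, 0, 0, 0, 0, 0, 0, 0, 0, 0, 0, 0, 0, 0]}}

```text
time_s: 21.2
tcp_pos: [0.6554, 0.0578, 0.0738]
orientation: [0.0, 0.675, 0.737, 0.0]
force: [-0.3, 0.4, 0.8]
opening: 0.463
grasp_force: 27.9
```

Call:
{"op": "carry_out", "data": {"moves": [0, 0, 0.0008, 0, 0, 0, 0, 0, 0, 0, 0, 0, 0, 0, 0, 0, 0, 0]}}

```text
time_s: 21.45
tcp_pos: [0.6554, 0.0578, 0.0738]
orientation: [0.0, 0.675, 0.737, 0.0]
force: [-3.0, -0.4, 5.6]
opening: 0.466
grasp_force: 28.4
```

Call:
{"op": "carry_out", "data": {"moves": [0, 0, 0, 0, 0, 0, 0, 0, 0, 0, 0, 0, 0, 0, 0, 0, 0, 0, 0, 0, -0.01, 0, 0, 0, 0, 0, -0.025, 0, 0, 0, 0, 0, -0.03, 0, 0, 0, 0, 0, -0.035, 0, 0, 0, 0, 0, -0.035, 0, 0, 0, 0, 0, -0.03, 0, 0, 0, 0, 0, -0.015, 0, 0, 0], "hand": 0.066}}

```text
time_s: 22.28
tcp_pos: [0.6568, 0.0578, 0.2586]
orientation: [0.003, 0.675, 0.738, 0.002]
force: [0.5, 0.7, 0.8]
opening: 0.773
grasp_force: 0.0
```

```bash
python3 go.py .541 -.0797 .253
```

```text
tcp [0.6568 0.0578 0.2586] after-turn shift mm [-127.2 -127.     5.6] turn deg [0.4  0.03 0.18] t 22.2833 op 0.773398100352217
```

Call:
{"op": "carry_out", "data": {"moves": [-0.012, -0.012, 0, 0, 0, 0, -0.023, -0.023, 0, 0, 0, 0, -0.023, -0.023, 0, 0, 0, 0, -0.023, -0.023, 0, 0, 0, 0, -0.023, -0.023, 0, 0, 0, 0, -0.023, -0.022, 0, 0, 0, 0, 0, 0, 0, 0, 0, 0, 0, 0, 0, 0, 0, 0, 0, 0, 0, 0, 0, 0], "hand": 0.08}}

```text
time_s: 23.03
tcp_pos: [0.5414, -0.0797, 0.2534]
orientation: [0.0, 0.675, 0.737, 0.0]
force: [0.5, 0.2, 0.4]
opening: 0.934
grasp_force: 0.0
```

```bash
python3 go.py .541 -.0797 .144
```

```text
tcp [ 0.5414 -0.0797  0.2534] after-turn shift mm [ -0.   -0.4 109.4] turn deg [ 0.06 -0.01  0.16] t 23.0333 op 0.9339181239238633
```

Call:
{"op": "carry_out", "data": {"moves": [0, -0.0004, 0.015, 0, 0, 0, 0, 0, 0.025, 0, 0, 0, 0, 0, 0.025, 0, 0, 0, 0, 0, 0.022, 0, 0, 0, 0, 0, 0.012, 0, 0, 0, 0, 0, 0.007, 0, 0, 0, 0, 0, 0.003, 0, 0, 0, 0, 0, 0, 0, 0, 0, 0, 0, 0, 0, 0, 0]}}

```text
time_s: 23.78
tcp_pos: [0.5415, -0.0796, 0.1446]
orientation: [0.001, 0.675, 0.738, 0.0]
force: [-0.4, 1.0, 0.1]
opening: 0.937
grasp_force: 0.0
```

Call:
{"op": "carry_out", "data": {"moves": [0, 0, 0, 0, 0, 0, 0, 0, 0, 0, 0, 0, 0, 0, 0, 0, 0, 0, 0, 0, 0, 0, 0, 0, 0, 0, 0, 0, 0, 0, 0, 0, 0, 0, 0, 0, 0, 0, 0, 0, 0, 0], "hand": 0.03, "newtons": 45}}

```text
time_s: 24.37
tcp_pos: [0.5413, -0.0801, 0.1452]
orientation: [0.001, 0.675, 0.737, 0.001]
force: [-0.1, 0.4, 5.4]
opening: 0.541
grasp_force: 45.7
```

Call:
{"op": "carry_out", "data": {"moves": [0, 0, -0.005, 0, 0, 0, 0, 0, -0.01, 0, 0, 0, 0, 0, -0.02, 0, 0, 0, 0, 0, -0.025, 0, 0, 0, 0, 0, -0.025, 0, 0, 0, 0, 0, -0.025, 0, 0, 0, 0, 0, -0.02, 0, 0, 0, 0, 0, -0.01, 0, 0, 0, 0, 0, 0, 0, 0, 0, 0, 0, 0, 0, 0, 0]}}

```text
time_s: 25.2
tcp_pos: [0.5408, -0.0799, 0.2843]
orientation: [0.0, 0.675, 0.737, 0.0]
force: [-0.8, 0.8, -2.4]
opening: 0.543
grasp_force: 46.7
```

```bash
python3 go.py .648 .1407 .284
```

```text
tcp [ 0.5408 -0.0799  0.2843] after-turn shift mm [210.7 125.5   0.3] turn deg [0.05 0.02 0.18] t 25.2 op 0.5426940862124282
```

Call:
{"op": "carry_out", "data": {"moves": [0.012, 0, 0, 0, 0, 0, 0.024, 0, 0, 0, 0, 0, 0.025, 0, 0, 0, 0, 0, 0.025, 0, 0, 0, 0, 0, 0.025, 0, 0, 0, 0, 0, 0.025, 0, 0, 0, 0, 0, 0.025, 0.005, 0, 0, 0, 0, 0.02, 0.01, 0, 0, 0, 0, 0.0147, 0.015, 0, 0, 0, 0, 0.01, 0.02, 0, 0, 0, 0]}}

```text
time_s: 26.03
tcp_pos: [0.5703, 0.1322, 0.2825]
orientation: [-0.002, 0.674, 0.738, -0.001]
force: [0.6, -0.9, -2.2]
opening: 0.541
grasp_force: 46.8
```

Call:
{"op": "carry_out", "data": {"moves": [0.005, 0.02, 0, 0, 0, 0, 0, 0.02, 0, 0, 0, 0, 0, 0.02, 0, 0, 0, 0, 0, 0.0155, 0, 0, 0, 0, 0, 0, 0, 0, 0, 0, 0, 0, 0, 0, 0, 0, 0, 0, 0, 0, 0, 0]}}

```text
time_s: 26.62
tcp_pos: [0.6458, 0.1415, 0.2826]
orientation: [-0.001, 0.675, 0.738, -0.001]
force: [0.3, 0.6, -1.9]
opening: 0.542
grasp_force: 47.1
```

```bash
python3 go.py .648 .1407 .150
```

```text
tcp [0.6458 0.1415 0.2826] after-turn shift mm [ -1.    2.1 132.6] turn deg [-0.18 -0.01  0.2 ] t 26.6167 op 0.5424338411554079
```

Call:
{"op": "carry_out", "data": {"moves": [-0.0007, 0.0015, 0.01, 0, 0, 0, 0, 0, 0.02, 0, 0, 0, 0, 0, 0.025, 0, 0, 0, 0, 0, 0.025, 0, 0, 0, 0, 0, 0.02, 0, 0, 0, 0, 0, 0.012, 0, 0, 0, 0, 0, 0.006, 0, 0, 0, 0, 0, 0, 0, 0, 0, 0, 0, 0, 0, 0, 0, 0, 0, 0, 0, 0, 0]}}

```text
time_s: 27.45
tcp_pos: [0.6492, 0.1406, 0.1672]
orientation: [0.001, 0.675, 0.737, 0.001]
force: [-0.5, 0.2, -2.0]
opening: 0.55
grasp_force: 47.1
```

```bash
python3 go.py .648 .1407 .150
```

```text
tcp [0.6492 0.1406 0.1672] after-turn shift mm [ 0.2 -1.2 17.2] turn deg [ 0.12 -0.01  0.17] t 27.45 op 0.5496378362442544
```

Call:
{"op": "carry_out", "data": {"moves": [0, -0.0005, 0.006, 0, 0, 0, 0, 0, 0.005, 0, 0, 0, 0, 0, 0.003, 0, 0, 0, 0, 0, 0.002, 0, 0, 0, 0, 0, 0.001, 0, 0, 0, 0, 0, 0, 0, 0, 0, 0, 0, 0, 0, 0, 0]}}

```text
time_s: 28.03
tcp_pos: [0.6482, 0.1406, 0.1503]
orientation: [0.0, 0.675, 0.738, 0.0]
force: [-2.6, 0.2, 5.9]
opening: 0.548
grasp_force: 47.8
```

```bash
python3 go.py .648 .1407 .150
```

```text
tcp [0.6482 0.1406 0.1503] after-turn shift mm [ 0.1 -0.1  0.3] turn deg [ 0.05 -0.02  0.18] t 28.0333 op 0.5476906867111518
```

Contact at the expected height; release, rise and clear the view.

Call:
{"op": "carry_out", "data": {"moves": [0, 0, 0, 0, 0, 0, 0, 0, 0, 0, 0, 0, 0, 0, 0, 0, 0, 0, 0, 0, 0, 0, 0, 0, 0, 0, -0.01, 0, 0, 0, 0, 0, -0.02, 0, 0, 0, 0, 0, -0.03, 0, 0, 0, 0, 0, -0.03, 0, 0, 0, 0, 0, -0.02, 0, 0, 0, 0, 0, 0, 0, 0, 0], "hand": 0.075}}

```text
time_s: 28.87
tcp_pos: [0.6505, 0.1408, 0.2654]
orientation: [0.003, 0.675, 0.738, 0.004]
force: [-0.0, 0.5, 0.8]
opening: 0.877
grasp_force: 0.0
```

Call:
{"op": "carry_out", "data": {"moves": [0, -0.02, 0, 0, 0, 0, 0, -0.03, 0, 0, 0, 0, 0, -0.03, 0, 0, 0, 0, 0, -0.03, 0, 0, 0, 0, -0.03, -0.02, 0, 0, 0, 0, -0.03, -0.02, 0, 0, 0, 0, -0.03, 0, 0, 0, 0, 0, -0.03, 0, 0, 0, 0, 0, -0.03, 0, 0, 0, 0, 0, -0.03, 0, 0, 0, 0, 0]}}

```text
time_s: 29.7
tcp_pos: [0.5141, -0.0533, 0.2589]
orientation: [-0.0, 0.675, 0.738, -0.0]
force: [1.0, 0.1, -0.4]
opening: 0.879
grasp_force: 0.0
```

Call:
{"op": "carry_out", "data": {"moves": [-0.03, 0, 0, 0, 0, 0, -0.03, 0, 0, 0, 0, 0, -0.03, 0, 0, 0, 0, 0, -0.03, 0, 0, 0, 0, 0, -0.03, 0, 0, 0, 0, 0, -0.03, 0, 0, 0, 0, 0, -0.03, 0, 0, 0, 0, 0, 0, 0, 0, 0, 0, 0, 0, 0, 0, 0, 0, 0]}}

```text
time_s: 30.45
tcp_pos: [0.5327, -0.2625, 0.2582]
orientation: [-0.001, 0.676, 0.737, -0.0]
force: [-0.2, -0.6, 0.3]
opening: 0.877
grasp_force: 0.0
```

```bash
python3 - <<'E'
from ov import *
M=dict(o=(.648,.1407),g=(.655,.0577),w=(.6619,-.0248),b=(.6691,-.1074))
I=[(*M['o'],.005,.058),(*M['o'],.146,.048),(*M['g'],.11,.04),(*M['w'],.025,.049),(*M['b'],.08,.034),(.5376,.2056,.106,.045),(.4268,-.0121,.106,.045)]
overlay("top",150,140,245,190,2,"pics/a.png",I);overlay("scene",150,110,245,190,2,"pics/b.png",[])
a=cv2.imread("pics/a.png");b=cv2.imread("pics/b.png");c=np.vstack([a,b]);cv2.imwrite("pics/final.png",cv2.resize(np.hstack([a,b]),(800,310)))
E
```

```text
(no output)
```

View pics/final.png

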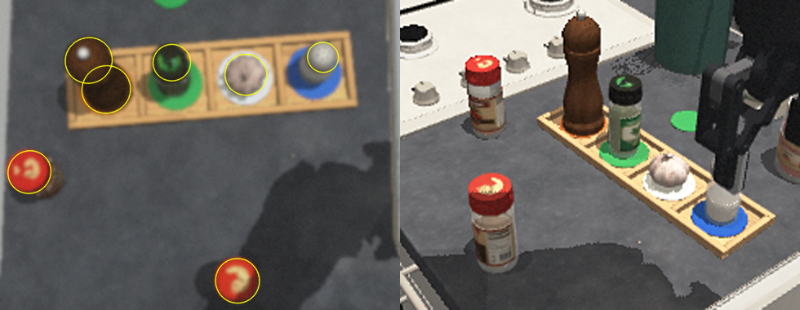

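All four stand upright and centred on their mats, and both red jars are where they were. Handing in.

```bash
python3 -c "
from bench import *
print(job_done())"
```

```text
the job is handed in; nothing more can be done
None
```

I placed the salt shaker on blue, the garlic on white, the green-label jar on green and, last, the pepper mill on orange; the final pictures show all four upright and centred with both red jars unmoved, and I handed the job in at about 30 s.

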